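# Check in the tea tins with the tag reader

## Robot

A 7-joint arm with a two-finger parallel gripper is mounted at the origin on a cart in front of the work surface, level with it; the furniture and walls round the work are solid. World frame = base frame: x ahead of the robot, y to its left, z up, the work surface at z = 0. Lengths are in mm, angles in rad, forces in N, time in s.
With the tool pointing down it reaches from about 400 to 875 mm from the base axis. Payload 4.4 kg.
Tool frame: the origin (TCP) lies midway between the tips of the shut fingers; the grasp point (between the pads) lies 19 mm behind it (ctrl.grip_point_offset is the distance from the TCP to the grasp point, in mm); z points along the fingers, y is the line along which they close (so a half turn about z gives the same grasp; the last joint's range is limited). The gripper opens to 85 mm and grips with 20 to 120 N. Pads are 22 mm wide; open, the fingers measure 114 mm over their backs; the gripper's body (76 mm by 85 mm) begins 54 mm behind the grasp point. The pads swing forward as they close: fully open they stand 13 mm farther back than shut.
Start: joints at [-1.4, 0.628, 0.038, 1.517, -0.027, 0.996, -0.02], TCP at [152.46, 631.881, 231.313] pointing down, gripper open.
Joint ranges: [-3.06, 3.06], [-0.37, 2.12], [-1.25, 1.32], [0.18, 2.47], [-1.1, 4.24], [0.23, 1.98], [-2.94, 2.94]. Speed limits (rad/s): [2.57, 2.57, 3.14, 3.14, 3.14, 3.14, 3.14].

## Interface

Orientations are given as [roll, pitch, yaw] about the fixed x, y, z axes, in that order (R = Rz(yaw) Ry(pitch) Rx(roll)).
In Python, from cell import ctrl gives the robot as it stands.
- The arm moves only by the shell command python3 nudge.py 'ROWS'. ROWS is a JSON list of rows, 1 to 12 of them, each of 7 numbers: dx, dy, dz in mm, then a rotation vector rx, ry, rz in rad, then the finger opening in mm; each row shifts and turns the commanded pose from where the row before left it, along the tool's axes as they then stand; what a row does not reach is not made up. A row lasts 1/10 s, in which the tool goes at most 50 mm and 0.15 rad, less where a joint would pass 70% of its speed; a pose out of reach is approached as far as the arm can. The fingers move at their own pace and stop on an object; the grip force is fixed at half the most. Time passes only in rows, so rows that do not move let the fingers close. It prints the time, the measured TCP pose, the force, the opening and the grip force at its end.
- ctrl.read_state(): the state, without advancing time (a new reading comes with each control period).
- ctrl.get_image(name): name is "scene" or "side" or "wrist"; returns the picture (420x560x3 uint8, blue, green, red); there is no depth.
- ctrl.calibration(name): a dict with "fx", "fy", "cx", "cy" (pixels), "rvec" (rotation vector, rad) and "tvec" (3), from world to camera coordinates, as OpenCV has them; the wrist camera has in their place "hand_eye" (4x4, takes a point from camera to tool coordinates, whose origin is the TCP and whose axes are the flange's). Camera axes: x right, y down, z forward; pixel columns grow to the right and rows downward; lengths in mm; the calibration is good to about 2 mm. A picture is of the moment at which its call begins: read the wrist's pose just before it. calibration takes no time and is no camera call.
- ctrl.finish_job(): hands the job in; it is judged then, once.
The state is a dict: "clock": time; "qpos": joint angles; "qd": joint speeds; "tau": joint torques, N m; "eef_pos": TCP position; "tool_rot": TCP orientation; "force": force on the tool from outside, world axes, zero at the start; "torque": the same for the moment, N m; "width": finger opening in mm; "gripper_force": force on a finger pad.
Only numpy, scipy, OpenCV 4.12 (cv2) and the standard library are available. Lean on these libraries where they do the work, as an engineer would, in place of code of your own. Each camera call takes 0.05 s, during which the arm holds its last target. There are 200 camera calls.

## Task

Check in the tea tins that are lying on the worktop (three or four of them): first tip each tin over its long edges, a quarter turn at a time and without picking it up off the worktop (the lids are loose), until the white tag with the black ring is on top and the tin lies flat. Then take the orange reader from its stand and press its sprung tip onto the middle of each tin's tag until it gives, pausing a moment, in the order yellow, green, blue, red (passing over any that are missing). Finally set the reader back upright in its stand, and leave the mug, the teal pot and the honey jar as they are.

Things in the scene. Friction and masses are not known exactly. Their poses are not given: they have to be found in the camera images.
- tin_yellow: tea tin in yellow with a bare metal lid at its +y end, a box 60 x 92 x 60 mm (long axis = body y), about 0.15 kg, lying on one long side; origin at its centre (30 mm up when flat). Its tag is on its +x long face; at the start its body z points up. Not slippery: pushed high on a long face and followed up, it tips over its far bottom edge. The tin may be absent.
- tin_yellow_tag (a point): centre of the yellow tin's tag, a white disc 38 mm across with a black ring, flat on one long face, 10.5 mm from mid-length toward the end without the lid; the point's z axis points straight out of that face.
- tin_green: tea tin in green with a bare metal lid at its +y end, a box 60 x 92 x 60 mm (long axis = body y), about 0.15 kg, lying on one long side; origin at its centre (30 mm up when flat). Its tag is on its -x long face; at the start its body z points up. Not slippery: pushed high on a long face and followed up, it tips over its far bottom edge. The tin may be absent.
- tin_green_tag (a point): centre of the green tin's tag, a white disc 38 mm across with a black ring, flat on one long face, 10.5 mm from mid-length toward the end without the lid; the point's z axis points straight out of that face.
- tin_blue: tea tin in blue with a bare metal lid at its +y end, a box 60 x 92 x 60 mm (long axis = body y), about 0.15 kg, lying on one long side; origin at its centre (30 mm up when flat). Its tag is on its -z long face; at the start its body z points up. Not slippery: pushed high on a long face and followed up, it tips over its far bottom edge. The tin may be absent.
- tin_blue_tag (a point): centre of the blue tin's tag, a white disc 38 mm across with a black ring, flat on one long face, 10.5 mm from mid-length toward the end without the lid; the point's z axis points straight out of that face.
- tin_red: tea tin in red with a bare metal lid at its +y end, a box 60 x 92 x 60 mm (long axis = body y), about 0.15 kg, lying on one long side; origin at its centre (30 mm up when flat). Its tag is on its -z long face; at the start its body z points up. Not slippery: pushed high on a long face and followed up, it tips over its far bottom edge. The tin may be absent.
- tin_red_tag (a point): centre of the red tin's tag, a white disc 38 mm across with a black ring, flat on one long face, 10.5 mm from mid-length toward the end without the lid; the point's z axis points straight out of that face.
- reader: hand-held tag reader, 0.1 kg, upright in its stand: orange handle block 24 mm (its x) x 34 mm (its y), rising from 5 to 77 mm above the origin; below it a square black collar 46 x 46 x 6 mm; below the collar a grey stem 14 mm thick, 45 mm long, ending in a spring-loaded black tip 8 mm thick. Origin: centre of the collar's underside; z up along the handle. Grip the handle across its 24 mm.
- reader_tip (a point): lower end of the reader's tip, 62 mm below the reader's origin when not pressed.
- plunger (a joint): how far the reader's tip is pushed in: 0 = out, 0.008 m = fully in; spring of 350 N/m (about 1 N at 3 mm).
- stand: fixed white charging stand on a black foot (100 x 80 x 8 mm), U-shaped seen from above, 75 mm high, open to its -x side and at the top: two side walls 60 mm long and 20 mm thick (at y = -22 and +22 mm) with a slot 24 mm wide between them, closed by a back wall at x = +30 mm. Origin under the centre of the slot on the worktop.
- stand_seat (a point): where the reader's origin belongs: centre of the slot at the top of the walls, 75 mm above the worktop; the collar rests on the walls and the stem hangs in the slot. A wall cabinet hangs farther back above the worktop on this side: keep the wrist clear of it by drawing the arm back before turning here.
- mug_tea: white mug with a leaf pattern, 95 mm high, a bystander behind the tins; origin at the centre of its underside.
- teal_pot: teal pot with a wooden lid, 66 mm across, 52 mm high, a bystander behind the tins; origin at the centre of its underside.
- honey_jar: honey jar with a red lid, 65 mm across, 100 mm high, a bystander behind the tins; origin at the centre of its underside.

How it is judged (in metres and radians):
On the way, in this order (a step that is already met when the one before it is completed fails the run):
1. every tea tin lies flat with its tag facing up, and the fingers are off the tins (angle between each of tin_yellow_tag, tin_green_tag, tin_blue_tag, tin_red_tag's own z axis and vertical below 0.1 rad and height (world z) of each of tin_yellow, tin_green, tin_blue, tin_red below 0.036 m and linear speed of each of tin_yellow, tin_green, tin_blue, tin_red below 0.02 m/s and contact force between the fingers and tin_yellow below 0.1 N and contact force between the fingers and tin_green below 0.1 N and contact force between the fingers and tin_blue below 0.1 N and contact force between the fingers and tin_red below 0.1 N), for 0.3 s.
2. the reader's tip is pressed in on the yellow tin's tag (distance between reader_tip and tin_yellow_tag below 0.014 m and contact force between reader and tin_yellow above 0.6 N), for 0.15 s.
3. the reader's tip is pressed in on the green tin's tag (distance between reader_tip and tin_green_tag below 0.014 m and contact force between reader and tin_green above 0.6 N), for 0.15 s.
4. the reader's tip is pressed in on the blue tin's tag (distance between reader_tip and tin_blue_tag below 0.014 m and contact force between reader and tin_blue above 0.6 N), for 0.15 s.
5. the reader's tip is pressed in on the red tin's tag (distance between reader_tip and tin_red_tag below 0.014 m and contact force between reader and tin_red above 0.6 N), for 0.15 s.
At the end, for the whole second after the job is handed in: Every tin present lies flat on the worktop with its tag up (within 0.1 rad), at rest; the reader stands in its stand, released, its origin within 15 mm of the seat and upright within 0.12 rad (angle between each of tin_yellow_tag, tin_green_tag, tin_blue_tag, tin_red_tag's own z axis and vertical below 0.1 rad and height (world z) of each of tin_yellow, tin_green, tin_blue, tin_red below 0.036 m and linear speed of each of tin_yellow, tin_green, tin_blue, tin_red, reader below 0.02 m/s and distance between reader and stand_seat below 0.015 m and angle between reader's own z axis and vertical below 0.12 rad); the robot touches nothing.
It fails at once if a tin is lifted clear of the worktop (centre over 80 mm up) or falls off it (height (world z) of any of tin_yellow, tin_green, tin_blue, tin_red above 0.08 m or height (world z) of any of tin_yellow, tin_green, tin_blue, tin_red below -0.02 m).
It fails at once if the mug, teal pot or honey jar is shifted more than 30 mm or tipped (distance of any of mug_tea, teal_pot, honey_jar from where it was at the start of the episode above 0.03 m or angle between any of mug_tea, teal_pot, honey_jar's own z axis and vertical above 0.4 rad).
It fails at once if the reader is dropped onto the worktop (height (world z) of reader below 0.035 m).
Of tin_yellow, tin_green, tin_blue, tin_red only 3 to 4 are there at a start; the rules pass over those that are not, and their reading is None.
At some moment in a run one of tin_yellow, tin_green, tin_blue, tin_red may be knocked a few centimetres aside while the robot is not near it.
It also fails if it takes over 210 s, if anything falls off the work surface, if the arm or the gripper's body presses on something with over 40 N, if the wrist force passes 120 N, or if a joint passes its speed limit or range.

## Working session

There is one attempt and no reset: what is moved stays moved. The work goes in short steps, Python scripts to look and compute and a shell command to move; the robot and the scene stay as the last step left them, time stands still between calls to the robot, and variables do not carry over. Pictures are saved under pics/ and viewed, at most 15 in all, crops included, and the job is handed in when it is done.

```bash
ls; mkdir -p pics; cat > h.py <<'E'
import numpy as np, cv2
from scipy.spatial.transform import Rotation as Rn
from cell import ctrl
def cam(name):
    c=ctrl.calibration(name); K=np.array([[c['fx'],0,c['cx']],[0,c['fy'],c['cy']],[0,0,1]])
    if 'hand_eye' in c:
        s=ctrl.read_state(); T=np.eye(4); T[:3,:3]=Rn.from_euler('xyz',s['tool_rot']).as_matrix(); T[:3,3]=s['eef_pos']
        M=T@np.array(c['hand_eye']); return K,M[:3,:3],M[:3,3]
    R=cv2.Rodrigues(np.array(c['rvec'],float))[0]; return K,R.T,-R.T@np.array(c['tvec'],float).ravel()
def ray(cm,uv):
    K,R,o=cm; d=R@np.linalg.inv(K)@np.array([uv[0],uv[1],1.]); return o,d/np.linalg.norm(d)
def onz(cm,uv,z):
    o,d=ray(cm,uv); return o+d*(z-o[2])/d[2]
def proj(cm,P):
    K,R,o=cm; p=K@(R.T@(np.array(P,float)-o)); return p[:2]/p[2]
def tool(): 
    s=ctrl.read_state(); return np.array(s['eef_pos']),Rn.from_euler('xyz',s['tool_rot']).as_matrix()
E
python3 - <<'E'
from h import *
print(ctrl.read_state())
for n in ('scene','side'):
    cv2.imwrite(f'pics/{n}0.png',ctrl.get_image(n)); print(n,cam(n)[2],cam(n)[1][:,2])
E
```

```text
cell.py
nudge.py
pics
{'clock': 0.0, 'qpos': array([-1.39981213,  0.6293629 ,  0.03845704,  1.51836615, -0.02696651,
        0.9963075 , -0.01999467]), 'qd': array([ 9.62683775e-06,  1.69186271e-04,  8.31481708e-05,  1.76383855e-03,
        1.68210882e-03,  4.16273846e-04, -9.86969103e-04]), 'tau': array([ 1.67974966e-03, -5.63417029e+01,  1.22629903e+00, -1.93443185e+01,
        1.08518475e-02,  1.06127738e-02, -1.29947099e-05]), 'eef_pos': array([152.31819824, 631.25427796, 230.37910905]), 'tool_rot': array([-3.13966810e+00,  6.32967668e-05,  2.90481991e+00]), 'force': array([-0.19023717,  0.25663111,  0.01975885]), 'torque': array([-0.02623818, -0.01087593, -0.02726655]), 'gripper_force': 0.0, 'width': 85.55901501228307}
scene [ -24.25531183 -698.52806967  900.83929366] [ 0.480446    0.57291334 -0.6640346 ]
side [  200.99990176 -1375.90297952   730.79543106] [ 0.23824113  0.88094999 -0.40886216]
```

View pics/scene0.png

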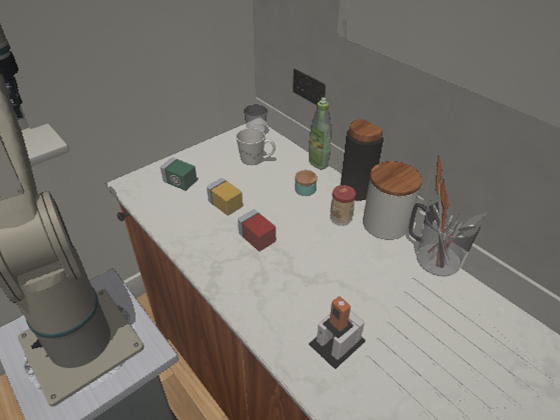

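View pics/side0.png

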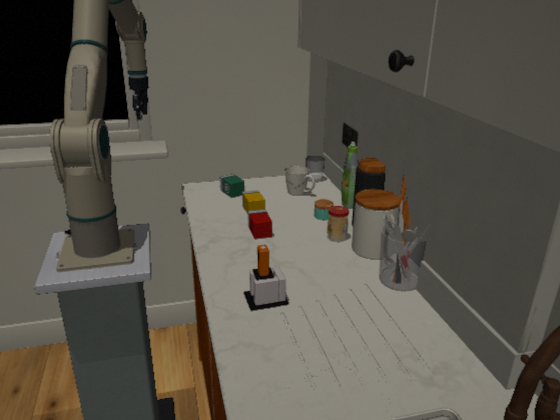

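The scene view shows three tins: green at (180,174) with its tag visible on the near side, yellow at (227,197) and red at (258,230). The lids are toward the upper left. The reader is in its stand at about (338,320), and there is no blue tin. The side view agrees. Next is a closer look at the tins, plus the masks.

```bash
python3 - <<'E'
from h import *
im=cv2.imread('pics/scene0.png'); 
cv2.imwrite('pics/crop0.png',cv2.resize(im[145:260,150:290],None,fx=5,fy=5,interpolation=cv2.INTER_CUBIC))
cm=cam('scene')
hsv=cv2.cvtColor(im,cv2.COLOR_BGR2HSV)
for n,(lo,hi) in dict(green=((65,90,20),(95,255,255)),yellow=((18,140,60),(32,255,255)),red=((172,150,50),(180,255,255)),orange=((3,150,100),(14,255,255))).items():
    m=cv2.inRange(hsv,lo,hi)
    k,l,st,c=cv2.connectedComponentsWithStats(m)
    for i in np.argsort(-st[1:,4])[:2]+1: print(n,st[i],c[i].round(1),onz(cm,c[i],40).round())
E
```

```text
green [ 1 53  3  2  3] [ 2.  53.3] [ 309. 1621.   40.]
green [ 9 47  1  2  2] [ 9.  47.5] [ 353. 1668.   40.]
yellow [225 182  16  11  20] [232.2 186.8] [547. 185.  40.]
yellow [212 189   3   3   5] [213.2 189.8] [497. 210.  40.]
orange [345 303   5   5   7] [346.9 304.7] [ 500. -324.   40.]
orange [338 298   4   2   5] [339.6 298.4] [ 500. -301.   40.]
```

View pics/crop0.png

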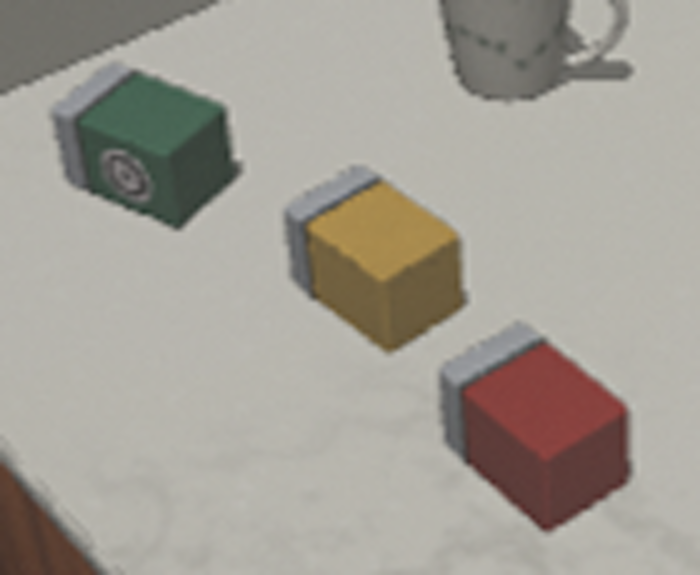

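The crop shows each tin's top face clearly. The four corners (lid-left, lid-back, right, front) are:
- **Green:** (55,108), (120,65), (225,107), (168,153), with the tag on the left face.
- **Yellow:** (288,212), (362,168), (460,240), (387,280).
- **Red:** (443,370), (520,323), (628,408), (547,457).

```bash
cat >> h.py <<'E'
def quad(cm,q,z=60):
    P=np.array([onz(cm,p,z)[:2] for p in q]); c=P.mean(0)
    l=(P[0]+P[1]-P[2]-P[3])/2; w=(P[1]+P[2]-P[0]-P[3])/2  # toward lid ; toward 'back'
    return c.round(1),'len',np.linalg.norm(l).round(1),'wid',np.linalg.norm(w).round(1),'lid dir deg',np.degrees(np.arctan2(l[1],l[0])).round(1),'wdir',np.degrees(np.arctan2(w[1],w[0])).round(1)
E
python3 - <<'E'
from h import *
cm=cam('scene')
Q=dict(g=[(55,108),(120,65),(225,107),(168,153)],y=[(288,212),(362,168),(460,240),(387,280)],r=[(443,370),(520,323),(628,408),(547,457)])
for n,q in Q.items(): print(n,quad(cm,[((u+.5)/5-.5+150,(v+.5)/5-.5+145) for u,v in q]))
# bystanders base, stand, edges
for n,p in dict(mug=(252,162),pot=(306,193),jar=(342,221),edge1=(120,200),edge2=(200,310),corner=(112,184),foot_l=(311,342),foot_r=(364,343),foot_f=(337,362)).items(): print(n,onz(cm,p,0).round())
sd=cam('side')
for p in [(246,297),(288,304)]: print(onz(sd,p,0).round())
for p in [(338,299),(347,301),(331,301)]: print('handle',onz(cm,p,152).round())
for p in [(262,247)]: print('handle side',onz(sd,p,152).round())
T,R=tool(); print(R.round(2))
E
```

```text
g (array([465.6, 352. ]), 'len', np.float64(85.8), 'wid', np.float64(54.2), 'lid dir deg', np.float64(109.1), 'wdir', np.float64(16.3))
y (array([510. , 169.8]), 'len', np.float64(88.1), 'wid', np.float64(54.2), 'lid dir deg', np.float64(94.6), 'wdir', np.float64(4.0))
r (array([496.5,   3.9]), 'len', np.float64(87.7), 'wid', np.float64(54.7), 'lid dir deg', np.float64(91.6), 'wdir', np.float64(2.0))
mug [700. 289.   0.]
pot [729.  58.   0.]
jar [724. -99.   0.]
edge1 [280. 392.   0.]
edge2 [248. -95.   0.]
corner [295. 479.   0.]
foot_l [ 390. -324.    0.]
foot_r [ 478. -401.    0.]
foot_f [ 400. -395.    0.]
[ 389. -340.    0.]
[ 486. -395.    0.]
handle [ 428. -352.  152.]
handle [ 438. -366.  152.]
handle [ 414. -346.  152.]
handle side [ 427. -359.  152.]
[[-0.97  0.23 -0.  ]
 [ 0.23  0.97 -0.  ]
 [ 0.   -0.   -1.  ]]
```

```bash
cat >> h.py <<'E'
def to(xyz,yaw_y=None):
    """delta in current tool axes to xyz; yaw_y: wanted heading (deg) of tool y (mod 180)"""
    p,R=tool(); d=R.T@(np.array(xyz)-p); print('at',p.round(1),'d_tool',d.round(1),'rows>=',int(np.ceil(np.linalg.norm(d)/45)))
    h=np.degrees(np.arctan2(R[1,1],R[0,1])); tilt=np.degrees(np.arccos(-R[2,2]))
    if yaw_y is not None:
        e=(yaw_y-h+90)%180-90; print('heading',h.round(1),'tilt',tilt.round(2),'rz tool',(-np.radians(e)).round(3))
def pre(c,w,dist,z): # point at dist behind centre c along direction w(deg)
    a=np.radians(w); return [c[0]-dist*np.cos(a),c[1]-dist*np.sin(a),z]
E
python3 -c "
from h import *
to(pre((465.6,352),17.7,66,160),107.7)"
```

```text
at [152.3 631.3 230.5] d_tool [-313.7 -232.2   70.9] rows>= 9
heading 76.4 tilt 0.1 rz tool -0.546
```

```bash
python3 nudge.py '[[-35,-26,8,0,0,0,40],[-35,-26,8,0,0,0,40],[-35,-26,8,0,0,0,40],[-35,-26,8,0,0,0,40],[-35,-26,8,0,0,0,40],[-35,-26,8,0,0,0,40],[-35,-26,8,0,0,0,40],[-35,-26,8,0,0,0,40],[-33,-24,7,0,0,0,40]]' && python3 nudge.py '[[0,0,0,0,0,-0.14,40],[0,0,0,0,0,-0.14,40],[0,0,0,0,0,-0.14,40],[0,0,0,0,0,-0.126,40],[0,0,0,0,0,0,40]]'; python3 -c "
from h import *
to(pre((465.6,352),17.7,66,48),107.7); print(ctrl.read_state()['qpos'].round(2))
cv2.imwrite('pics/w1.png',ctrl.get_image('wrist'))"
```

```text
clock: 1.0
eef_pos: [403.1, 330.9, 159.7]
tool_rot: [-3.141, -0.0, 2.904]
force: [0.7, -0.7, -0.2]
width: 40.0
gripper_force: 0.0
clock: 1.5
eef_pos: [402.2, 332.6, 160.0]
tool_rot: [3.141, -0.001, -2.832]
force: [0.4, -0.1, 0.4]
width: 39.6
gripper_force: 0.0
at [402.2 332.6 160. ] d_tool [ -0.4  -0.8 112. ] rows>= 3
heading 107.7 tilt 0.05 rz tool 0.0
[-0.65  0.55 -0.14  1.94  0.12  0.66  1.01]
```

View pics/w1.png

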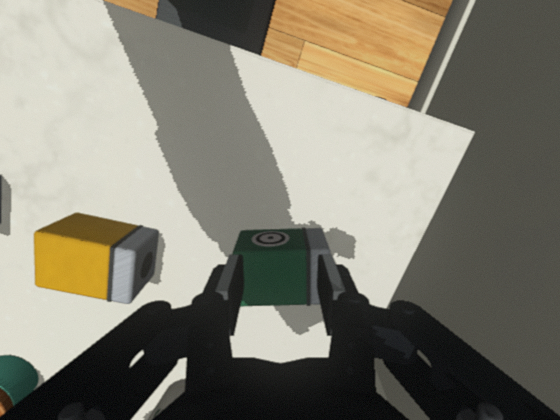

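The wrist view shows the green tin squarely aligned at about (275,265). Its top face spans rows 248–303, and its tag face is toward the robot at rows 228–248. I'll check its position from this view.

```bash
python3 -c "
from h import *
cm=cam('wrist')
print(cm[2],cm[1][:,2].round(2),proj(cm,tool()[0]))
print(quad(cm,[(326,248),(332,304),(242,305),(236,249)]))
print(quad(cm,[(158,229),(132,302),(36,285),(77,213)]))
p,R=tool()
for y in (-20,20): print(proj(cm,p+R@np.array([0,y,-6])))"
```

```text
[326.57088548 309.24618017 302.15773768] [ 0.29  0.09 -0.95] [279.50006871 271.06618248]
(array([460.5, 355.2]), 'len', np.float64(84.3), 'wid', np.float64(59.5), 'lid dir deg', np.float64(108.3), 'wdir', np.float64(23.2))
(array([493. , 188.8]), 'len', np.float64(80.2), 'wid', np.float64(85.8), 'lid dir deg', np.float64(95.4), 'wdir', np.float64(-13.6))
[241.45512123 276.73885901]
[317.49339235 276.73724191]
```

```bash
python3 nudge.py '[[0,0,40,0,0,0,40],[0,0,40,0,0,0,40],[0,0,30,0,0,0,40],[-10,0,0,0,0,0,40],[-6,0,0,0,0,0,40],[-4,0,0,0,0,0,40],[0,0,0,0,0,0,40]]'; python3 nudge.py '[[-4,0,0,0,0,0,40],[-4,0,-1,0,0,0,40],[-5,0,-4,0,0,0,40],[-5,0,-5,0,0,0,40],[-5,0,-4,0,0,0,40],[0,0,0,0,0,0,40]]'; python3 -c "
from h import *
cv2.imwrite('pics/w2.png',ctrl.get_image('wrist'))"
```

```text
clock: 2.25
eef_pos: [423.4, 340.1, 52.0]
tool_rot: [3.14, 0.004, -2.834]
force: [-0.4, -1.1, 0.5]
width: 40.2
gripper_force: 0.0
clock: 2.85
eef_pos: [444.5, 346.4, 65.2]
tool_rot: [3.141, 0.002, -2.833]
force: [-0.9, -1.0, 0.2]
width: 39.9
gripper_force: 0.6
```

View pics/w2.png

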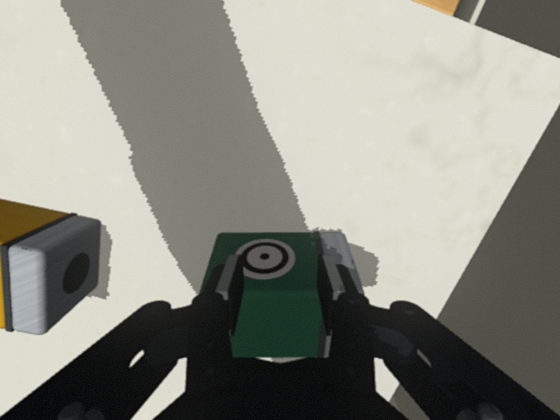

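The tag face has grown in the view, with the ring at (265,257), so the tin is tipping as planned. I'll carry on along the arc.

```bash
python3 nudge.py '[[-6,0,-4,0,0,0,40],[-6,0,-3,0,0,0,40],[-6,0,-3,0,0,0,40],[-6,0,-2,0,0,0,40],[-6,0,-1,0,0,0,40],[-6,0,0,0,0,0,40],[-6,0,0,0,0,0,40],[-6,0,0,0,0,0,40],[0,0,0,0,0,0,40]]';  python3 -c "
from h import *
cv2.imwrite('pics/w3.png',ctrl.get_image('wrist'))"
```

```text
clock: 3.8
eef_pos: [490.1, 360.8, 77.2]
tool_rot: [3.141, 0.001, -2.833]
force: [-0.0, -0.6, 0.5]
width: 39.9
gripper_force: 0.0
```

View pics/w3.png

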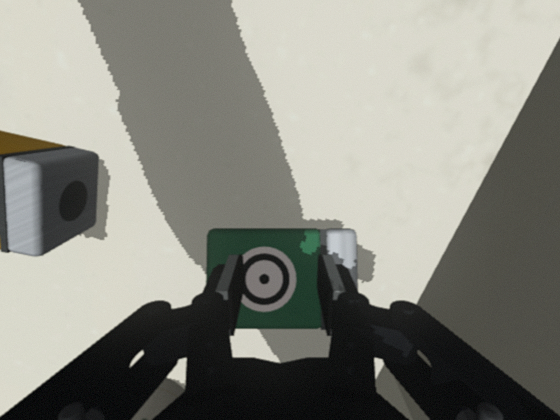

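Green now lies with its tag up, at (264,279). Next is yellow, from its far side.

```bash
python3 nudge.py '[[0,0,-40,0,0,0,40],[0,0,-40,0,0,0,40],[0,0,0,0,0,0.12,40],[0,0,0,0,0,0.114,40],[0,0,0,0,0,0,40]]'; python3 -c "
from h import *
to(pre((510,169.8),4.3,-68,157),94.3)"
```

```text
clock: 4.35
eef_pos: [488.6, 360.6, 157.6]
tool_rot: [-3.141, 0.0, -3.066]
force: [-0.4, 0.7, -0.2]
width: 39.8
gripper_force: 0.0
at [488.6 360.6 157.6] d_tool [ -75.  -191.9    0.7] rows>= 5
heading 94.3 tilt 0.02 rz tool 0.0
```

```bash
python3 nudge.py '[[-15,-38,0,0,0,0,40],[-15,-38,0,0,0,0,40],[-15,-38,0,0,0,0,40],[-15,-38,0,0,0,0,40],[-15,-40,0,0,0,0,40],[0,0,0,0,0,0,40]]'; python3 -c "
from h import *
to(pre((510,169.8),4.3,-68,46),94.3)
cv2.imwrite('pics/w4.png',ctrl.get_image('wrist'))"
```

```text
clock: 4.95
eef_pos: [581.0, 165.6, 156.7]
tool_rot: [-3.136, 0.001, -3.074]
force: [-0.0, 0.5, 0.0]
width: 40.3
gripper_force: 0.0
at [581.  165.6 156.7] d_tool [  2.6  10.1 110.7] rows>= 3
heading 93.9 tilt 0.34 rz tool -0.008
```

View pics/w4.png

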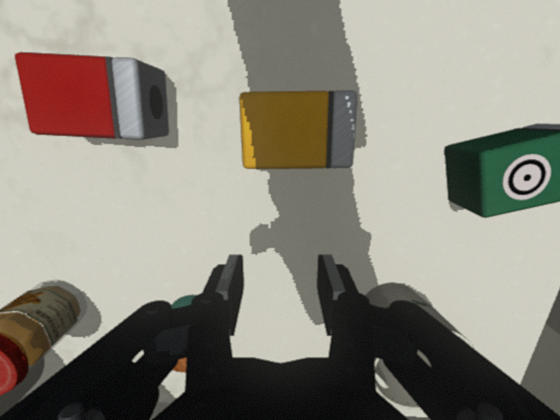

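The wrist view shows the yellow tin's top with corners (356,91), (352,167), (245,168) and (241,93), and its lid to the right. Red is at (90,95), and green lies tag-up at (527,177).

```bash
python3 -c "
from h import *
cm=cam('wrist')
print(quad(cm,[(356,91),(352,167),(245,168),(241,93)]))
print(quad(cm,[(136,58),(143,137),(33,134),(17,53)]))
print('gtag',onz(cm,(527,177),60))
to(pre((510,173),4.3,-68,46),94.3)"
```

```text
(array([508.7, 179.2]), 'len', np.float64(87.4), 'wid', np.float64(57.4), 'lid dir deg', np.float64(94.8), 'wdir', np.float64(5.1))
(array([495.2,  12.4]), 'len', np.float64(87.1), 'wid', np.float64(57.0), 'lid dir deg', np.float64(92.2), 'wdir', np.float64(1.1))
gtag [531.72106122 370.25954516  60.        ]
at [579.3 170.1 156.7] d_tool [  0.9   8.4 110.7] rows>= 3
heading 94.1 tilt 0.15 rz tool -0.004
```

```bash
python3 nudge.py '[[0,5,37,0,0,0,40],[0,5,37,0,0,0,40],[0,0,36,0,0,0,40],[8,0,0,0,0,0,40],[7,0,0,0,0,0,40],[5,0,0,0,0,0,40],[0,0,0,0,0,0,40]]'; python3 nudge.py '[[4,0,0,0,0,0,40],[4,0,-1,0,0,0,40],[5,0,-4,0,0,0,40],[5,0,-5,0,0,0,40],[5,0,-4,0,0,0,40],[0,0,0,0,0,0,40]]'; python3 nudge.py '[[6,0,-4,0,0,0,40],[6,0,-3,0,0,0,40],[6,0,-3,0,0,0,40],[6,0,-2,0,0,0,40],[6,0,-1,0,0,0,40],[6,0,0,0,0,0,40],[6,0,0,0,0,0,40],[6,0,0,0,0,0,40],[0,0,0,0,0,0,40]]';  python3 -c "
from h import *
cv2.imwrite('pics/w5.png',ctrl.get_image('wrist'))"
```

```text
clock: 5.7
eef_pos: [557.6, 184.0, 49.3]
tool_rot: [3.141, 0.002, -3.065]
force: [0.6, -0.6, -0.2]
width: 40.3
gripper_force: 0.0
clock: 6.3
eef_pos: [534.1, 181.6, 62.1]
tool_rot: [3.141, 0.0, -3.066]
force: [0.7, 1.0, -0.2]
width: 39.6
gripper_force: 0.2
clock: 7.2
eef_pos: [485.3, 177.7, 74.1]
tool_rot: [-3.141, -0.002, -3.066]
force: [0.2, -0.3, -0.0]
width: 39.7
gripper_force: 0.0
```

View pics/w5.png

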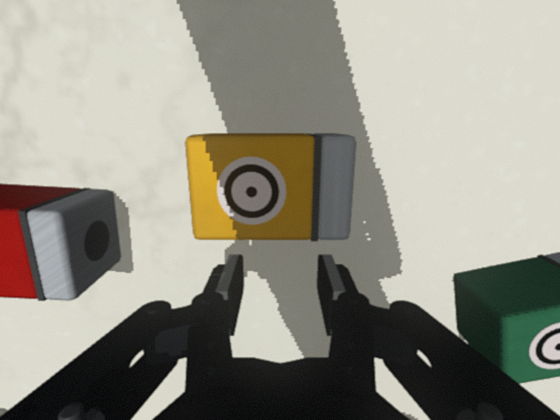

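Yellow is tag-up, with its ring at (251,190). Next is red, which takes two quarter turns pushed toward +x from the robot side.

```bash
python3 nudge.py '[[0,0,-40,0,0,0,40],[0,0,-40,0,0,0,40],[0,0,0,0,0,0.042,40],[0,0,0,0,0,0,40]]'; python3 -c "
from h import *
to(pre((496,7),1.9,68,154),91.9)"
```

```text
clock: 7.65
eef_pos: [487.7, 178.2, 155.4]
tool_rot: [3.141, 0.003, -3.109]
force: [0.5, 0.5, -0.9]
width: 40.0
gripper_force: 0.0
at [487.7 178.2 155.4] d_tool [  65.3 -171.4    1.1] rows>= 5
heading 91.9 tilt 0.16 rz tool -0.0
```

```bash
python3 nudge.py '[[13,-34,0,0,0,0,40],[13,-34,0,0,0,0,40],[13,-34,0,0,0,0,40],[13,-34,0,0,0,0,40],[13,-35,0,0,0,0,40],[0,0,0,0,0,0,40],[0,0,0,0,0,0,40]]'; python3 -c "
from h import *
im=ctrl.get_image('wrist'); cm=cam('wrist')
hsv=cv2.cvtColor(im,cv2.COLOR_BGR2HSV); m=((hsv[...,0]<4)|(hsv[...,0]>172))&(hsv[...,1]>130)&(hsv[...,2]>60)
k,l,st,c=cv2.connectedComponentsWithStats(m.astype(np.uint8)); i=np.argmax(st[1:,4])+1
cn=max(cv2.findContours((l==i).astype(np.uint8),0,2)[0],key=cv2.contourArea)
q=cv2.approxPolyDP(cn,6,True)[:,0]; print(q.tolist()); print([onz(cm,p,60)[:2].round().tolist() for p in q])
to(pre((496,7),1.9,68,46),91.9)"
```

```text
clock: 8.35
eef_pos: [427.1, 4.2, 153.8]
tool_rot: [3.141, -0.001, -3.11]
force: [0.5, 0.4, -0.0]
width: 40.0
gripper_force: 0.0
[[303, 257], [270, 256], [266, 250], [280, 244], [248, 251], [239, 311], [302, 311]]
[[465.0, 27.0], [465.0, -3.0], [459.0, -6.0], [453.0, 6.0], [461.0, -22.0], [524.0, -31.0], [522.0, 29.0]]
at [427.6   5.3 153.9] d_tool [ -0.5  -0.7 107.9] rows>= 3
heading 91.9 tilt 0.04 rz tool 0.0
```

```bash
python3 nudge.py '[[0,2,36,0,0,0,40],[0,2,36,0,0,0,40],[0,0,36,0,0,0,40],[-8,0,0,0,0,0,40],[-7,0,0,0,0,0,40],[-5,0,0,0,0,0,40],[0,0,0,0,0,0,40]]'; python3 nudge.py '[[-4,0,0,0,0,0,40],[-4,0,-1,0,0,0,40],[-5,0,-4,0,0,0,40],[-5,0,-5,0,0,0,40],[-5,0,-4,0,0,0,40],[0,0,0,0,0,0,40]]'; python3 nudge.py '[[-6,0,-4,0,0,0,40],[-6,0,-3,0,0,0,40],[-6,0,-3,0,0,0,40],[-6,0,-2,0,0,0,40],[-6,0,-1,0,0,0,40],[-6,0,0,0,0,0,40],[-6,0,0,0,0,0,40],[-6,0,0,0,0,0,40],[0,0,0,0,0,0,40]]';  python3 -c "
from h import *
cv2.imwrite('pics/w6.png',ctrl.get_image('wrist'))"
```

```text
clock: 9.1
eef_pos: [449.3, 7.1, 61.5]
tool_rot: [-3.134, 0.002, -3.109]
force: [-0.1, -0.6, -0.0]
width: 40.1
gripper_force: 0.0
clock: 9.7
eef_pos: [471.6, 7.6, 75.0]
tool_rot: [-3.134, 0.0, -3.109]
force: [0.5, -0.2, -0.3]
width: 39.9
gripper_force: 0.0
clock: 10.6
eef_pos: [519.0, 9.3, 87.1]
tool_rot: [-3.133, -0.001, -3.109]
force: [-0.3, -0.5, -0.7]
width: 40.4
gripper_force: 0.0
```

View pics/w6.png

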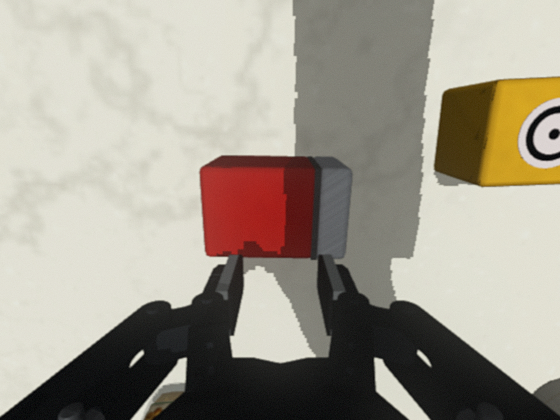

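The hand stopped short, about 61 mm up rather than 46, so it passed over the red tin without tipping it. The top corners are at (351,167), (347,258), (206,257) and (202,168). I'll measure them, back off and repeat.

```bash
python3 -c "
from h import *
print(quad(cam('wrist'),[(352,168),(347,259),(205,257),(201,169)]))"; python3 nudge.py '[[0,0,-10,0,0,0,40],[30,0,0,0,0,0,40],[30,0,0,0,0,0,40],[28,0,0,0,0,0,40],[0,0,0,0,0,0,40]]';python3 -c "
from h import *
to(pre((496,9),1.9,68,46),91.9)"
```

```text
(array([495.3,   5.7]), 'len', np.float64(89.3), 'wid', np.float64(57.4), 'lid dir deg', np.float64(91.8), 'wdir', np.float64(1.4))
clock: 11.15
eef_pos: [424.8, 5.7, 97.9]
tool_rot: [-3.132, -0.008, -3.108]
force: [-0.2, -0.2, 0.4]
width: 39.9
gripper_force: 0.0
at [424.8   5.7  97.9] d_tool [-3.7  1.5 51.8] rows>= 2
heading 91.9 tilt 0.74 rz tool 0.001
```

```bash
python3 nudge.py '[[0,0,20,0,0,0,40],[0,0,20,0,0,0,40],[0,0,12,0,0,0,40],[-5,0,0,0,0,0,40],[0,0,0,0,0,0,40],[0,0,0,0,0,0,40]]'; python3 -c "
from h import *
to(pre((496,7),1.9,45,48),91.9)"
```

```text
clock: 11.75
eef_pos: [436.1, 6.2, 46.1]
tool_rot: [-3.133, -0.0, -3.109]
force: [-0.1, -0.7, 0.2]
width: 39.9
gripper_force: 0.0
at [436.1   6.2  46.1] d_tool [-14.9  -1.2  -1.9] rows>= 1
heading 91.9 tilt 0.47 rz tool -0.0
```

```bash
python3 nudge.py '[[-7,0,0,0,0,0,40],[-5,0,-1,0,0,0,40],[-4,0,0,0,0,0,40],[-4,0,0,0,0,0,40],[-4,0,-1,0,0,0,40],[-5,0,-4,0,0,0,40],[-5,0,-5,0,0,0,40],[-5,0,-4,0,0,0,40],[0,0,0,0,0,0,40]]'; python3 nudge.py '[[-6,0,-4,0,0,0,40],[-6,0,-3,0,0,0,40],[-6,0,-3,0,0,0,40],[-6,0,-2,0,0,0,40],[-6,0,-1,0,0,0,40],[-6,0,0,0,0,0,40],[-6,0,0,0,0,0,40],[-4,0,0,0,0,0,40],[0,0,0,0,0,0,40],[0,0,-10,0,0,0,40]]';  python3 -c "
from h import *
cv2.imwrite('pics/w7.png',ctrl.get_image('wrist'))"
```

```text
clock: 12.65
eef_pos: [475.3, 7.6, 61.0]
tool_rot: [-3.133, -0.0, -3.109]
force: [-0.6, 0.4, 0.8]
width: 39.9
gripper_force: 0.3
clock: 13.65
eef_pos: [518.8, 9.2, 82.4]
tool_rot: [-3.133, -0.006, -3.108]
force: [-0.3, 0.4, 0.8]
width: 40.0
gripper_force: 0.0
```

View pics/w7.png

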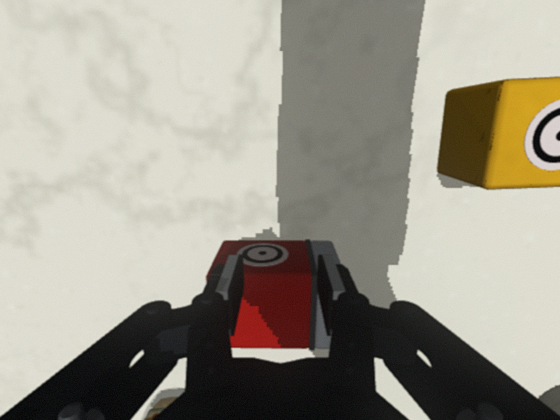

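The first turn worked: red's tag is now on the near face at (262,254), and the top's near edge is at about row 269. Next I back off, descend and tip it again.

```bash
python3 -c "
from h import *
cm=cam('wrist'); print('near edge',onz(cm,(265,269),60),onz(cm,(280,345),60))"; python3 nudge.py '[[20,0,-5,0,0,0,40],[20,0,0,0,0,0,40],[0,0,0,0,0,0,40],[0,0,0,0,0,0,40]]';python3 -c "
from h import *
to(pre((557,11),1.9,66,46),91.9)"
```

```text
near edge [ 5.32439988e+02 -2.34840299e-01  6.00000000e+01] [591.4937204   11.26017209  60.        ]
clock: 14.1
eef_pos: [480.6, 8.1, 88.8]
tool_rot: [-3.133, -0.001, -3.108]
force: [0.2, -0.7, 0.6]
width: 39.9
gripper_force: 0.0
at [480.6   8.1  88.8] d_tool [-10.5   0.8  42.8] rows>= 1
heading 91.9 tilt 0.48 rz tool 0.0
```

```bash
python3 nudge.py '[[0,0,16,0,0,0,40],[0,0,16,0,0,0,40],[0,0,11,0,0,0,40],[-8,0,0,0,0,0,40],[-8,0,0,0,0,0,40],[-5,0,0,0,0,0,40],[0,0,0,0,0,0,40]]'; python3 -c "
from h import *
to((521,10,48),91.9)"
```

```text
clock: 14.8
eef_pos: [502.9, 8.5, 45.8]
tool_rot: [-3.134, 0.0, -3.109]
force: [0.4, 0.2, -0.1]
width: 40.1
gripper_force: 0.0
at [502.9   8.5  45.8] d_tool [-18.2   0.9  -2.2] rows>= 1
heading 91.9 tilt 0.45 rz tool -0.001
```

```bash
python3 nudge.py '[[-6,0,0,0,0,0,40],[-5,0,-1,0,0,0,40],[-4,0,0,0,0,0,40],[-4,0,0,0,0,0,40],[-4,0,-1,0,0,0,40],[-5,0,-4,0,0,0,40],[-5,0,-5,0,0,0,40],[-5,0,-4,0,0,0,40],[0,0,0,0,0,0,40]]'; python3 nudge.py '[[-6,0,-4,0,0,0,40],[-6,0,-3,0,0,0,40],[-6,0,-3,0,0,0,40],[-6,0,-2,0,0,0,40],[-6,0,-1,0,0,0,40],[-6,0,0,0,0,0,40],[-6,0,0,0,0,0,40],[-4,0,0,0,0,0,40],[0,0,0,0,0,0,40],[0,0,-20,0,0,0,40],[0,0,-30,0,0,0,40],[0,0,0,0,0,0,40]]'; python3 nudge.py '[[30,0,-20,0,0,0,70],[30,0,0,0,0,0,70],[30,0,0,0,0,0,70],[30,0,0,0,0,0,70],[0,0,0,0,0,0,70],[0,0,0,0,0,0,70]]'; python3 -c "
from h import *
a=ctrl.get_image('wrist'); b=ctrl.get_image('scene')
cv2.imwrite('pics/ws8.png',np.hstack([cv2.resize(a,(400,300)),cv2.resize(b[120:370,110:390],(400,300))]))
cv2.imwrite('pics/w8.png',a); cv2.imwrite('pics/s8.png',b); print(tool()[0])"
```

```text
clock: 15.7
eef_pos: [540.2, 9.7, 61.0]
tool_rot: [-3.133, -0.0, -3.109]
force: [-0.5, 0.3, -0.3]
width: 40.1
gripper_force: 0.4
clock: 16.9
eef_pos: [587.3, 12.3, 126.2]
tool_rot: [-3.134, 0.004, -3.109]
force: [0.0, 0.2, 0.4]
width: 40.3
gripper_force: 0.0
clock: 17.5
eef_pos: [464.9, 7.9, 143.3]
tool_rot: [-3.133, -0.002, -3.108]
force: [0.2, -0.1, -1.1]
width: 69.9
gripper_force: 0.0
[466.31782461   8.12332944 143.29093145]
```

View pics/ws8.png

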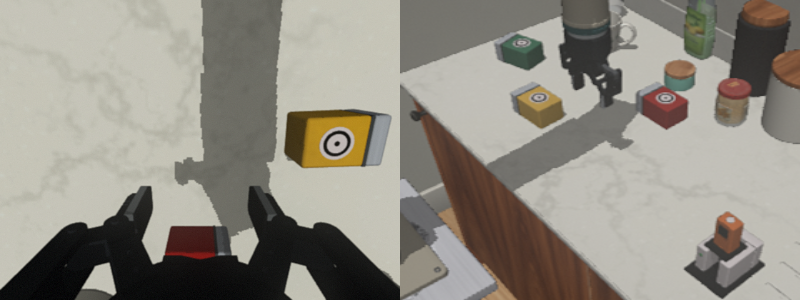

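All three tins are tag-up and flat in both views. Next I go to the reader and look at it from above.

```bash
python3 nudge.py '[[0,-20,-40,0,0,0,70],[0,-30,-35,0,0,0,70],[7,-42,-15,0,0,0,70],[7,-42,-10,0,0,0,70],[7,-42,0,0,0,0,70],[7,-42,0,0,0,0,70],[7,-42,0,0,0,0,70],[7,-42,0,0,0,0,70],[7,-42,0,0,0,0,70],[0,0,0,0,0,0,70],[0,0,0,0,0,0,70]]'; python3 -c "
from h import *
to((420,-350,250),90)
print(ctrl.read_state()['qpos'].round(2))
im=ctrl.get_image('wrist'); cv2.imwrite('pics/w9.png',im)
cm=cam('wrist'); print(proj(cm,(430,-357,152)),proj(cm,(430,-357,0)))
b=cv2.imread('pics/w8.png');print(b.shape)"
```

```text
clock: 18.7
eef_pos: [427.8, -337.9, 245.8]
tool_rot: [-3.134, -0.002, -3.112]
force: [-0.1, 0.2, -0.8]
width: 69.8
gripper_force: 0.0
at [ 427.8 -337.9  245.8] d_tool [  8.2 -11.9  -4.1] rows>= 1
heading 91.7 tilt 0.46 rz tool 0.03
[ 0.86  0.48 -0.37  1.79  0.22  0.91  2.  ]
[256.81222138 217.54318317] [266.32433189 181.38351893]
(420, 560, 3)
```

View pics/w9.png

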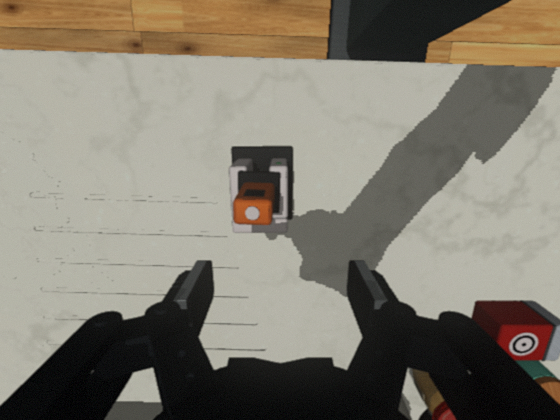

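The wrist view shows the reader square in its stand. The handle top spans about columns 234–272 and rows 200–224, with its dot at (252,213). The foot's near edge runs from (231,147) to (293,147) and is parallel to the image rows. To close across the 24 mm I need a quarter turn.

```bash
python3 -c "
from h import *
im=cv2.imread('pics/w9.png'); cm=cam('wrist')
hsv=cv2.cvtColor(im,cv2.COLOR_BGR2HSV); m=cv2.inRange(hsv,(3,150,60),(16,255,255)); m[:,:200]=0;m[:,300:]=0;m[:100]=0;m[260:]=0
u,v=np.where(m)[::-1]; print('orange box',u.min(),u.max(),v.min(),v.max(),'V by row',[int(np.median(hsv[r][m[r]>0][:,2])) for r in range(v.min(),v.max()+1)])
print('dot',onz(cm,(252,213),152), 'far edge',onz(cm,(253,v.max()),152),'L/R',onz(cm,(u.min(),212),152),onz(cm,(u.max(),212),152))
for p in [(231,147),(293,147),(231,222),(292,220)]: print('foot',onz(cm,p,8).round(1))
s=cam('scene'); b=cv2.imread('pics/s8.png'); hb=cv2.cvtColor(b,cv2.COLOR_BGR2HSV); m=cv2.inRange(hb,(3,130,60),(16,255,255)); m[:290]=0;m[340:]=0;m[:,:310]=0;m[:,360:]=0
cn=max(cv2.findContours(m,0,2)[0],key=cv2.contourArea); print(cv2.approxPolyDP(cv2.convexHull(cn),1.5,True)[:,0].tolist())
"
python3 nudge.py '[[35,0,0,0,0,0,70],[35,0,0,0,0,0,70],[0,0,0,0,0,0.14,70],[0,0,0,0,0,0.14,70],[0,0,0,0,0,0.14,70],[0,0,0,0,0,0.14,70],[0,0,0,0,0,0.14,70],[0,0,0,0,0,0.14,70],[0,0,0,0,0,0.14,70],[0,0,0,0,0,0.14,70],[0,0,0,0,0,0.14,70],[0,0,0,0,0,0.14,70]]'
python3 nudge.py '[[0,0,0,0,0,0.14,70],[0,0,0,0,0,0.03,70],[0,0,0,0,0,0,70],[0,0,0,0,0,0,70]]'
```

```text
orange box 234 272 183 224 V by row [73, 78, 78, 79, 78, 77, 76, 79, 76, 77, 78, 80, 79, 78, 78, 87, 106, 141, 156, 165, 172, 176, 174, 174, 174, 172, 172, 171, 170, 169, 169, 167, 166, 164, 163, 162, 163, 161, 161, 148, 133, 128]
dot [ 426.06596291 -361.12350132  152.        ] far edge [ 435.97999886 -360.23206899  152.        ] L/R [ 425.70741639 -376.4210762   152.        ] [ 424.58139812 -344.15246863  152.        ]
foot [ 385.3 -402.5    8. ]
foot [ 382.7 -323.4    8. ]
foot [ 487.  -404.4    8. ]
foot [ 481.1 -320.3    8. ]
[[333, 301], [339, 297], [349, 307], [342, 311]]
clock: 19.95
eef_pos: [359.0, -337.2, 246.6]
tool_rot: [-3.139, 0.007, 1.772]
force: [0.5, 0.1, 0.1]
width: 70.1
gripper_force: 0.0
clock: 20.35
eef_pos: [358.2, -338.3, 246.5]
tool_rot: [-3.139, 0.008, 1.608]
force: [0.8, 0.5, 0.6]
width: 70.1
gripper_force: 0.0
```

```bash
python3 -c "
from h import *
s=cam('scene')
# outline at z152 of orange top in the s8 crop: left,back,right,front
print([onz(s,p,152).round(1).tolist() for p in [(332.5,301),(339,296.5),(349.5,306.5),(342,311.5)]])
to((424,-361,246),0)"
```

```text
[[416.1, -347.9, 152.0], [433.9, -348.6, 152.0], [432.3, -378.8, 152.0], [412.5, -377.4, 152.0]]
at [ 358.2 -338.3  246.5] d_tool [-25.1  64.9   0.6] rows>= 2
heading 2.1 tilt 0.49 rz tool 0.037
```

```bash
python3 nudge.py '[[-12,33,0,0,0,0,70],[-12,33,0,0,0,0,70],[0,0,0,0,0,0.03,70],[0,0,0,0,0,0,70],[0,0,0,0,0,0,70]]'; python3 -c "
from h import *
to((424.5,-361.5,101),0);print(ctrl.read_state()['qpos'].round(2))"
```

```text
clock: 20.85
eef_pos: [423.3, -360.4, 246.2]
tool_rot: [-3.138, 0.008, 1.575]
force: [-0.0, -0.6, -0.5]
width: 70.3
gripper_force: 0.0
at [ 423.3 -360.4  246.2] d_tool [  0.    1.7 145.2] rows>= 4
heading 0.2 tilt 0.49 rz tool 0.004
[ 0.62  0.47  0.04  1.77 -0.01  0.9   0.67]
```

```bash
python3 nudge.py '[[0,1,30,0,0,0,70],[0,0,35,0,0,0,70],[0,0,35,0,0,0,70],[0,0,25,0,0,0,70],[0,0,15,0,0,0,70],[0,0,0,0,0,0,70],[0,0,0,0,0,0,70]]'; python3 -c "
from h import *
to((424.5,-361.5,101),0);im=ctrl.get_image('wrist'); cv2.imwrite('pics/w10.png',im)"
```

```text
clock: 21.55
eef_pos: [424.7, -362.0, 107.0]
tool_rot: [-3.139, 0.008, 1.574]
force: [0.0, -0.2, 0.1]
width: 69.8
gripper_force: 0.0
at [ 424.7 -362.   107. ] d_tool [ 0.6 -0.2  6. ] rows>= 1
heading 0.2 tilt 0.5 rz tool 0.003
```

View pics/w10.png

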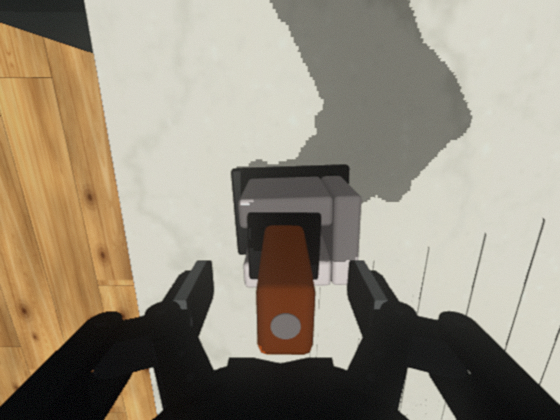

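The handle, with its top dot at (286,326), sits midway between the fingers. I'll close on it and lift.

```bash
python3 nudge.py '[[0,0,3,0,0,0,40],[0,0,0,0,0,0,20],[0,0,0,0,0,0,10],[0,0,0,0,0,0,10],[0,0,0,0,0,0,10],[0,0,0,0,0,0,10]]'; python3 -c "
from h import *
print(tool()[0],ctrl.read_state()['width'])"; python3 nudge.py '[[0,0,-10,0,0,0,10],[0,0,-25,0,0,0,10],[0,0,-35,0,0,0,10],[0,0,-35,0,0,0,10],[0,0,-35,0,0,0,10],[0,0,0,0,0,0,10],[0,0,0,0,0,0,10]]'; python3 -c "
from h import *
to((424.5,-361.5,101),0);im=ctrl.get_image('wrist'); cv2.imwrite('pics/w11.png',im);cv2.imwrite('pics/s11.png',ctrl.get_image('scene'))"
```

```text
clock: 22.2
eef_pos: [425.6, -362.2, 104.2]
tool_rot: [-3.14, 0.009, 1.575]
force: [-0.6, 0.5, 5.3]
width: 23.1
gripper_force: 59.4
[ 425.64747445 -362.17556386  104.16498557] 23.108751251690116
clock: 22.9
eef_pos: [425.5, -360.7, 244.2]
tool_rot: [-3.14, 0.009, 1.575]
force: [-0.2, 1.3, -1.0]
width: 23.1
gripper_force: 59.0
at [ 425.5 -360.7  244.2] d_tool [  0.5  -0.8 143.2] rows>= 4
heading 0.2 tilt 0.53 rz tool 0.004
```

Gripped: opening 23.1 mm, and the reader origin is 29 mm below the TCP. The seat pose for the TCP is (425.6, -362.2, 104.2). Next I locate the tags in fresh fixed-camera views.

```bash
cat > tags.py <<'E'
from h import *
def tags(name,im):
    cm=cam(name); hsv=cv2.cvtColor(im,cv2.COLOR_BGR2HSV).astype(int); H,S,V=hsv[...,0],hsv[...,1],hsv[...,2]
    for n,cond in dict(yellow=(H>15)&(H<35),green=(H>65)&(H<95),blue=(H>100)&(H<128),red=(H>170)|(H<3)).items():
        m=(cond&(S>85)&(V>30)).astype(np.uint8); k,l,st,_=cv2.connectedComponentsWithStats(m,connectivity=4)
        for i in np.argsort(-st[1:,4])[:3]+1:
            c=max(cv2.findContours((l==i).astype(np.uint8),cv2.RETR_EXTERNAL,2)[0],key=cv2.contourArea)
            if cv2.contourArea(c)<80: continue
            f=np.zeros_like(m); cv2.drawContours(f,[c],-1,1,-1); hole=(f&(1-(l==i))).astype(np.uint8)
            k2,l2,s2,c2=cv2.connectedComponentsWithStats(hole); 
            if k2>1:
                j=np.argmax(s2[1:,4])+1; hc=max(cv2.findContours((l2==j).astype(np.uint8),0,2)[0],key=cv2.contourArea)
                if s2[j,4]>15: 
                    e=cv2.minAreaRect(cv2.convexHull(hc))[0]; print(name,n,s2[j].tolist(),np.round(e,1),onz(cm,e,60)[:2].round(1))
if __name__=='__main__':
    for n in ('scene','side'): 
        im=ctrl.get_image(n); cv2.imwrite(f'pics/{n}_t.png',im); tags(n,im)
E
python3 tags.py
```

```text
scene yellow [200, 197, 14, 9, 102] [206.5 201. ] [442.8 160.5]
scene red [289, 197, 14, 10, 109] [295.5 201.5] [631.4  -0.7]
side yellow [43, 396, 16, 18, 131] [ 51.  404.3] [ -18.4 -662.3]
side yellow [230, 197, 10, 3, 25] [234.5 198. ] [446.8 165.7]
side red [295, 210, 12, 6, 47] [300.4 212.1] [636.8   2.7]
```

```bash
python3 nudge.py '[[30,1,0,0,0,0,10],[42,2,0,0,0,0,10],[42,2,0,0,0,0,10],[42,2,0,0,0,0,10],[42,2,0,0,0,0,10],[42,2,0,0,0,0,10],[42,2,0,0,0,0,10],[42,2,0,0,0,0,10],[42,2,0,0,0,0,10],[42,2,0,0,0,0,10],[30,1,0,0,0,0,10]]'; python3 nudge.py '[[0,0,0,0,0,0,10],[0,0,0,0,0,0,10],[0,0,0,0,0,0,10]]'; python3 -c "
from h import *
from tags import tags
to((444,163,210),0);im=ctrl.get_image('wrist'); cv2.imwrite('pics/w12.png',im); tags('wrist',im); im=ctrl.get_image('scene');cv2.imwrite('pics/s12.png',im);tags('scene',im)"
```

```text
clock: 24.2
eef_pos: [443.2, 80.3, 238.9]
tool_rot: [-3.138, 0.008, 1.577]
force: [0.6, -0.6, -1.0]
width: 23.3
gripper_force: 59.0
clock: 24.5
eef_pos: [443.5, 76.0, 239.2]
tool_rot: [-3.138, 0.01, 1.573]
force: [0.3, -0.2, -0.7]
width: 23.4
gripper_force: 59.0
at [443.5  76.  239.2] d_tool [87.3  0.8 28.4] rows>= 3
heading 0.1 tilt 0.58 rz tool 0.002
wrist yellow [80, 55, 12, 18, 116] [85.4 62.5] [248.4 204.3]
wrist yellow [117, 267, 10, 14, 79] [120.6 273.7] [242.6 -33.1]
wrist yellow [264, 93, 36, 38, 1101] [281.5 111.5] [442.9 158.5]
wrist red [421, 237, 33, 30, 735] [437.2 251.4] [631.4  -1.3]
wrist red [519, 323, 22, 13, 239] [529.5 329. ] [ 773.1 -114.7]
scene yellow [187, 382, 18, 24, 109] [194.5 394.6] [ 118.3 -289.1]
scene yellow [200, 197, 14, 9, 104] [206.5 201. ] [442.8 160.5]
scene red [289, 197, 14, 10, 108] [295.5 201.5] [631.4  -0.7]
```

View pics/w12.png

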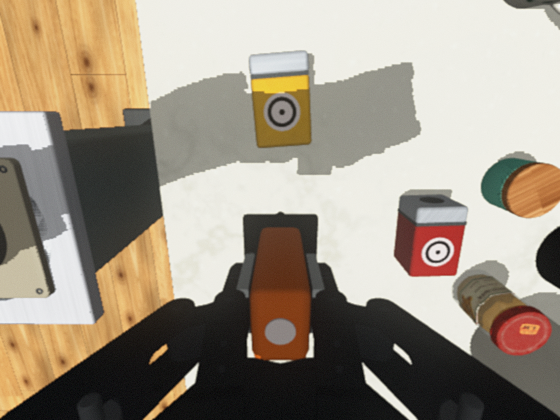

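The view shows the reader in hand, yellow's tag at (281,112) and red's at (437,251). The wrist and scene views agree within about 2 mm. Next I press yellow.

```bash
python3 nudge.py '[[28,0,5,0,0,0,10],[28,0,15,0,0,0,10],[28,0,20,0,0,0,10],[0,0,15,0,0,0,10],[0,0,10,0,0,0,10],[0,0,0,0,0,0,10],[0,0,0,0,0,0,10]]'; python3 -c "
from h import *
to((443,159,146),0)"
```

```text
clock: 25.3
eef_pos: [443.8, 159.6, 174.3]
tool_rot: [-3.14, 0.009, 1.572]
force: [-0.1, 1.1, -0.5]
width: 23.2
gripper_force: 59.0
at [443.8 159.6 174.3] d_tool [-0.4 -0.8 28.3] rows>= 1
heading 0.1 tilt 0.52 rz tool 0.002
```

```bash
python3 nudge.py '[[0,0,10,0,0,0,10],[0,0,8,0,0,0,10],[0,0,4,0,0,0,10],[0,0,3,0,0,0,10],[0,0,2,0,0,0,10],[0,0,1,0,0,0,10],[0,0,0,0,0,0,10],[0,0,0,0,0,0,10],[0,0,0,0,0,0,10]]'
```

```text
clock: 26.2
eef_pos: [443.4, 160.6, 146.2]
tool_rot: [-3.14, 0.008, 1.575]
force: [0.1, -0.7, 0.3]
width: 23.4
gripper_force: 59.1
```

```bash
python3 nudge.py '[[0,0,1,0,0,0,10],[0,0,1,0,0,0,10],[0,0,0,0,0,0,10],[0,0,0,0,0,0,10],[0,0,0,0,0,0,10]]' | grep -E "pos|force"; python3 -c "
from h import *
cv2.imwrite('pics/w13.png',ctrl.get_image('wrist')[150:300,180:400])
"; python3 nudge.py '[[0,0,0,0,0,0,10]]' | grep -E "pos|force";python3 nudge.py '[[0,0,-20,0,0,0,10],[0,0,-30,0,0,0,10],[0,0,0,0,0,0,10],[0,0,0,0,0,0,10]]'| grep -E "pos|force"
```

```text
eef_pos: [443.4, 160.6, 144.1]
force: [-0.7, -0.7, 1.8]
gripper_force: 59.1
eef_pos: [443.4, 160.6, 144.1]
force: [-1.6, -1.1, 1.8]
gripper_force: 59.1
eef_pos: [443.8, 161.2, 194.3]
force: [0.1, 0.2, -1.7]
gripper_force: 59.2
```

Yellow read (about 3 N difference against free air). Next I go toward green and look.

```bash
python3 nudge.py '[[10,5,-25,0,0,0,10],[30,18,-15,0,0,0,10],[30,18,0,0,0,0,10],[30,18,0,0,0,0,10],[29,17,0,0,0,0,10],[0,0,0,0,0,0,10],[0,0,0,0,0,0,10],[0,0,0,0,0,0,10]]'| grep -E "pos|force"; python3 -c "
from h import *
import tags
im=ctrl.get_image('wrist'); cv2.imwrite('pics/w14.png',im)
cm=cam('wrist'); g=proj(cm,(528,362,60)); print('exp',g)
x,y=(g-50).astype(int); x,y=max(x,0),max(y,0); c=im[y:y+100,x:x+100]; hsv=cv2.cvtColor(c,cv2.COLOR_BGR2HSV); print(hsv[::12,50].tolist())
tags.tags('wrist',im)
s=ctrl.get_image('scene'); cv2.imwrite('pics/s14.png',s); tags.tags('scene',s)"
```

```text
eef_pos: [518.2, 289.0, 231.6]
force: [-0.2, -0.7, -0.6]
gripper_force: 59.2
exp [291.66350275 121.17047857]
[[99, 9, 204], [72, 44, 99], [73, 116, 123], [90, 13, 57], [30, 2, 228], [50, 6, 134], [71, 89, 69], [72, 72, 64], [27, 19, 137]]
wrist yellow [70, 107, 15, 22, 185] [ 76.  117.3] [307.3 365.4]
wrist green [279, 98, 40, 42, 1279] [298. 118.] [534.4 365.1]
scene yellow [185, 398, 8, 12, 36] [188.6 403.4] [ 100.7 -296.4]
scene yellow [200, 197, 14, 9, 101] [206.5 201. ] [442.8 160.5]
scene yellow [3, 381, 5, 9, 20] [  5. 385.] [-149.7  -39.7]
scene red [289, 197, 14, 10, 109] [295.5 201.5] [631.4  -0.7]
```

```bash
python3 nudge.py '[[25,5,5,0,0,0,10],[25,5,15,0,0,0,10],[25,6,20,0,0,0,10],[0,0,10,0,0,0,10],[0,0,5,0,0,0,10],[0,0,0,0,0,0,10],[0,0,0,0,0,0,10]]'| grep -E "pos|force"; python3 -c "
from h import *
to((534,365,144.5),0)"
```

```text
eef_pos: [535.3, 363.8, 177.9]
force: [0.1, -0.3, -1.1]
gripper_force: 59.2
at [535.3 363.8 177.9] d_tool [ 1.5 -1.3 33.4] rows>= 1
heading 0.1 tilt 0.51 rz tool 0.002
```

```bash
python3 nudge.py '[[1,-1,12,0,0,0,10],[0,0,9,0,0,0,10],[0,0,5,0,0,0,10],[0,0,3,0,0,0,10],[0,0,2,0,0,0,10],[0,0,2,0,0,0,10],[0,0,0,0,0,0,10],[0,0,0,0,0,0,10],[0,0,0,0,0,0,10],[0,0,0,0,0,0,10]]'| grep -E "pos|force"; python3 nudge.py '[[0,0,0,0,0,0,10]]' | grep -E "pos|force"
```

```text
eef_pos: [533.7, 365.9, 144.4]
force: [-0.6, 0.0, 0.4]
gripper_force: 59.6
eef_pos: [533.6, 365.9, 144.3]
force: [-1.1, -0.1, 1.9]
gripper_force: 59.6
```

Green read too. I'll lift and travel toward red at height, then re-measure.

```bash
python3 nudge.py '[[0,0,-20,0,0,0,10],[0,0,-35,0,0,0,10],[0,0,-35,0,0,0,10],[-40,9,0,0,0,0,10],[-40,9,0,0,0,0,10],[-40,9,0,0,0,0,10],[-40,9,0,0,0,0,10],[-40,9,0,0,0,0,10],[-40,9,0,0,0,0,10],[-40,9,0,0,0,0,10],[-40,9,0,0,0,0,10],[0,0,0,0,0,0,10]]' | grep -E "pos|force"; python3 nudge.py '[[-35,8,0,0,0,0,10],[-35,8,0,0,0,0,10],[-25,5,0,0,0,0,10],[0,0,0,0,0,0,10],[0,0,0,0,0,0,10]]' | grep -E "pos|force"; python3 -c "
from h import *
import tags
im=ctrl.get_image('wrist'); cv2.imwrite('pics/w15.png',im); tags.tags('wrist',im)
s=ctrl.get_image('scene'); cv2.imwrite('pics/s15.png',s); tags.tags('scene',s); to((631,-1,175),0)"
```

```text
eef_pos: [608.6, 37.6, 236.6]
force: [-0.5, -0.6, -1.8]
gripper_force: 59.4
eef_pos: [628.5, -48.2, 237.1]
force: [-0.0, 0.5, -0.6]
gripper_force: 59.3
wrist yellow [18, 339, 9, 11, 66] [ 22. 344.] [ 277.6 -263.1]
wrist red [262, 128, 41, 41, 1067] [284.6 146.9] [6.311e+02 3.000e-01]
wrist red [371, 223, 25, 16, 332] [383.  230.5] [747.3 -95.4]
scene yellow [187, 382, 18, 24, 93] [194.9 394.1] [ 119.3 -288.7]
scene yellow [200, 197, 14, 9, 101] [206.5 201. ] [442.8 160.5]
scene yellow [8, 403, 6, 7, 19] [ 10.5 406. ] [-154.1  -88.7]
scene red [338, 186, 10, 7, 40] [343.2 189.9] [769.8 -51.1]
at [628.3 -46.1 237.3] d_tool [45.6  3.1 61.9] rows>= 2
heading 0.3 tilt 0.43 rz tool 0.006
```

```bash
python3 nudge.py '[[23,1,10,0,0,0,10],[23,1,15,0,0,0,10],[0,0,20,0,0,0,10],[0,0,15,0,0,0,10],[0,0,0,0,0,0,10],[0,0,0,0,0,0,10]]'| grep -E "pos|force"; python3 -c "
from h import *
to((631,-0.5,144.5),0)"
```

```text
eef_pos: [630.2, -1.3, 177.3]
force: [-1.3, 1.1, -0.4]
gripper_force: 59.3
at [630.2  -1.3 177.3] d_tool [ 1.1  0.9 32.8] rows>= 1
heading 0.3 tilt 0.47 rz tool 0.005
```

```bash
python3 nudge.py '[[1,1,12,0,0,0,10],[0,0,9,0,0,0,10],[0,0,5,0,0,0,10],[0,0,3,0,0,0,10],[0,0,2,0,0,0,10],[0,0,2,0,0,0,10],[0,0,0,0,0,0,10],[0,0,0,0,0,0,10],[0,0,0,0,0,0,10],[0,0,0,0,0,0,10]]'| grep -E "pos|force"; python3 nudge.py '[[0,0,0,0,0,0,10]]' | grep -E "pos|force"; python3 nudge.py '[[0,0,-20,0,0,0,10],[0,0,-35,0,0,0,10],[0,0,-45,0,0,0,10],[0,0,0,0,0,0,10],[0,0,0,0,0,0,10]]'| grep -E "pos|force"; python3 -c "
from h import *
to((425.6,-362.2,240),0.2)"
```

```text
eef_pos: [631.0, -1.8, 144.3]
force: [-1.5, -0.1, 2.0]
gripper_force: 59.6
eef_pos: [631.0, -1.8, 144.2]
force: [-0.7, 0.1, 2.3]
gripper_force: 59.6
eef_pos: [632.1, -1.0, 245.1]
force: [-0.8, -0.2, -1.7]
gripper_force: 59.5
at [632.1  -1.  245.1] d_tool [-360.4 -207.8    7.9] rows>= 10
heading 0.2 tilt 0.49 rz tool 0.0
```

Red read. I draw back first, then return to above the stand.

```bash
python3 nudge.py '[[-5,-30,0,0,0,0,10],[-10,-40,0,0,0,0,10],[-15,-40,0,0,0,0,10],[-25,-35,0,0,0,0,10],[-35,-25,0,0,0,0,10],[-40,-15,0,0,0,0,10],[-40,-10,0,0,0,0,10],[-40,-8,0,0,0,0,10],[-40,-5,0,0,0,0,10],[-40,0,0,0,0,0,10],[-40,0,0,0,0,0,10],[-25,0,0,0,0,0,10]]' | grep -E "pos|force"; python3 nudge.py '[[0,0,0,0,0,0,10],[0,0,0,0,0,0,10]]' | grep -E "pos|force"; python3 -c "
from h import *
to((425.6,-362.2,165),0.2)"
```

```text
eef_pos: [422.8, -359.8, 245.7]
force: [0.7, 0.1, -0.8]
gripper_force: 59.5
eef_pos: [423.5, -356.2, 245.7]
force: [-0.5, 0.0, -0.9]
gripper_force: 59.5
at [ 423.5 -356.2  245.7] d_tool [-5.5  2.4 80.7] rows>= 2
heading 0.1 tilt 0.44 rz tool -0.001
```

```bash
python3 nudge.py '[[-5,2,20,0,0,0,10],[-1,0,20,0,0,0,10],[0,0,15,0,0,0,10],[0,0,0,0,0,0,10],[0,0,0,0,0,0,10]]' | grep -E "pos|force"; python3 -c "
from h import *
to((425.6,-362.2,104.5),0.2)"
```

```text
eef_pos: [426.6, -361.7, 192.3]
force: [-0.2, -0.0, -0.6]
gripper_force: 59.5
at [ 426.6 -361.7  192.3] d_tool [ 0.2 -0.8 87.8] rows>= 2
heading 0.3 tilt 0.45 rz tool 0.002
```

```bash
python3 nudge.py '[[0,-1,15,0,0,0,10],[0,0,20,0,0,0,10],[0,0,20,0,0,0,10],[0,0,15,0,0,0,10],[0,0,8,0,0,0,10],[0,0,0,0,0,0,10],[0,0,0,0,0,0,10]]' | grep -E "pos|force"; python3 -c "
from h import *
to((425.6,-362.2,104.5),0.2)"
```

```text
eef_pos: [425.9, -364.0, 115.4]
force: [-0.3, 0.4, -0.6]
gripper_force: 59.5
at [ 425.9 -364.   115.4] d_tool [ 1.9 -0.3 10.9] rows>= 1
heading 0.2 tilt 0.54 rz tool 0.001
```

```bash
python3 nudge.py '[[2,0,5,0,0,0,10],[0,0,3,0,0,0,10],[0,0,2,0,0,0,10],[0,0,1,0,0,0,10],[0,0,0,0,0,0,10],[0,0,0,0,0,0,10]]' | grep -E "pos|force"; python3 nudge.py '[[0,0,0,0,0,0,30],[0,0,0,0,0,0,45],[0,0,0,0,0,0,70],[0,0,0,0,0,0,70],[0,0,0,0,0,0,70],[0,0,0,0,0,0,70]]'; python3 nudge.py '[[0,0,-15,0,0,0,70],[0,0,-35,0,0,0,70],[0,0,-40,0,0,0,70],[0,0,-40,0,0,0,70],[35,0,-20,0,0,0,70],[40,0,0,0,0,0,70],[0,0,0,0,0,0,70],[0,0,0,0,0,0,70]]' | grep -E "pos|force"; python3 -c "
from h import *
import tags
s=ctrl.get_image('scene'); cv2.imwrite('pics/s16.png',s[120:400,100:480][:, :]); tags.tags('scene',s)
cv2.imwrite('pics/f16.png',np.hstack([cv2.resize(s[120:370,110:390],(400,300)),cv2.resize(s[270:370,290:390],(400,300))]))"
```

```text
eef_pos: [425.2, -361.8, 104.2]
force: [-1.8, 1.2, 4.7]
gripper_force: 60.2
clock: 37.75
eef_pos: [425.2, -361.9, 103.5]
tool_rot: [-3.139, 0.008, 1.575]
force: [-0.5, -0.3, -0.2]
width: 70.3
gripper_force: 0.0
eef_pos: [425.5, -285.0, 253.2]
force: [-0.3, -0.4, -0.5]
gripper_force: 0.0
scene yellow [185, 382, 14, 15, 51] [191.8 390. ] [ 119.1 -278.1]
scene yellow [200, 197, 14, 9, 102] [206.5 201. ] [442.8 160.5]
scene yellow [5, 388, 4, 11, 20] [  6.3 392.9] [-152.5  -57.7]
```

View pics/f16.png

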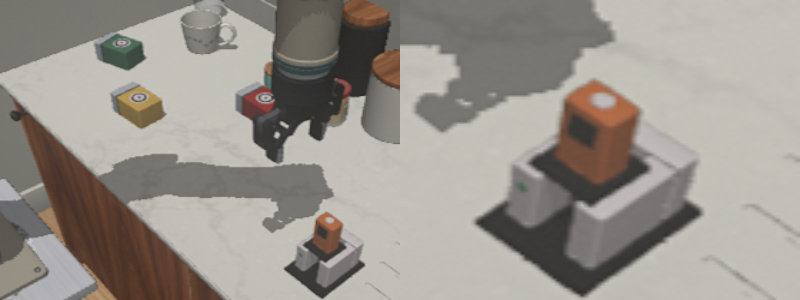

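The reader stands upright in its stand and is released. All three tins lie tag-up, and the arm is clear.

```bash
python3 -c "
from h import *
print(ctrl.finish_job())"
```

```text
the job is handed in; nothing more can be done
None
```

The job is handed in, with no verdict shown: the yellow, green and red tins (blue was absent) were tipped tag-up and pressed in that order with the reader, which now stands upright and released in its stand, and the mug, pot and honey jar were not touched.

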